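# Pack the cartridge alignment gauge into its foam pocket

## Task

Take the alignment gauge off the turntable platter and put it away in its blue die-cut pocket in the sloping foam tray, pressed fully home so that its plate is flush with the foam all round, then let go. Leave the brass record clamp, the two plugs and the screwdriver where they are.

Things in the scene. Friction and masses are not known exactly. Their poses are not given: they have to be found in the camera images.
- gauge: Loose grey metal gauge, 0.10-0.20 kg, flat on the platter. L-shaped plate 12 mm thick: bar 120 mm (x) by 28 mm (y), plus a lobe at x 24..60, y 14..38 mm. Origin: centre of the bar's underside; z up. Orange grip fin on top: 34 mm long (x), 10 mm thick (y), centred at x 8, y 4 mm (about the centre of mass), z 12 to 36 mm.
- gauge_lobe (a point): Point on the underside of the gauge's lobe, at x 42, y 26, z 0 mm in the gauge's frame (axes as the gauge's).
- tray: Framed tray, 128 x 200 mm, fixed on a black stand, sloping 28 degrees down towards the robot. Origin: on the charcoal foam's upper face, where the middle of the pocket's bar is when the foam insert is centred. z: normal out of the foam; x: up the slope; y: level across. The frame's rim is 4 mm below the foam face. 3 brass weights stand 2 mm proud of the foam at x 30..52 mm.
- pocket_lobe (a point): Fixed tray point (tray axes) at tray x -26, y 42, z -12 mm: where gauge_lobe ends up if the insert is centred. The L pocket has 1.5 mm clearance each side, square edges; the gauge fits only with its x along tray +y, lobe down the slope. The foam insert lies up to 7 mm off along tray +-y, unmeasured, new each time; it stays put under side forces below 25 N.
- pocket_floor (a point): Fixed tray point (tray axes) at tray x 0, y 0, z -12 mm: depth of the pocket's firm floor, with the plate flush. The blue bed starts 5 mm below the foam face; on it the gauge stands 7 mm proud. Pressing along the normal with more than about 8 N sinks bed and gauge 7 mm to the floor; the bed stays as pressed.
- turntable: Fixed turntable. Origin on the table under the platter's centre. White platter, 300 mm diameter, top at z 90 mm; spindle 7 mm thick, 15 mm high at its centre. A tonearm on a pod stands beside it (x -75..145, y 160..250 mm, up to z 182 mm). The gauge lies on the platter's -x half.
- clamp: Loose brass record clamp, bystander, 60 mm across, 34 mm high. Origin under its centre.
- plug_red: Loose red audio plug, bystander, 44 mm long along its x, 13 mm high. Origin at the table under its middle.
- plug_blue: Loose blue audio plug, bystander, same size.
- screwdriver: Loose black screwdriver lying on the table, bystander.
Things that resemble listed ones, but are neither listed nor needed, are in the scene too. Leave any brown look-alike of the part that bears tray alone. There is more than one size of the gauge; the job needs the larger.

How it is judged:
By the outcome, as a careful person would: the job done as asked, in the order asked, and still so for the second after the job is handed in, with the robot touching nothing.
It also fails if it takes over 58 s, if anything falls off the work surface, if the arm or the gripper's body presses on something with over 40 N, if the wrist force passes 120 N, or if a joint passes its speed limit or range.

## Robot

A 6-joint arm with a two-finger parallel gripper is mounted at the origin on the work surface. World frame = base frame: x ahead of the robot, y to its left, z up, the work surface at z = 0. Lengths are in m, angles in rad, forces in N, time in s.
With the tool pointing down it reaches from about 0.375 to 0.9 m from the base axis. Payload 3.1 kg.
Tool frame: the origin (TCP) lies at the very end of the fingers, on their centre line; the grasp point (between the pads) lies 19 mm behind it; z points along the fingers, y is the direction in which the jaws open and shut (so a half turn about z gives the same grasp; the last joint's range is limited). The gripper opens to 85 mm and grips with 20 to 120 N. Pads are 22 mm wide; open, the fingers measure 114 mm over their backs; the gripper's body (76 mm by 85 mm) begins 54 mm behind the grasp point. The pads swing forward as they close: fully open they stand 13 mm farther back than shut.
Start: joints at [-1.292, 0.527, 1.433, -0, 1.181, -0.178], TCP at [0.276, -0.561, 0.231] pointing down, gripper open.
Joint ranges: [-3.08, 3.08], [-0.75, 2.2], [0.22, 2.44], [-1.43, 4.57], [0, 2.65], [-2.85, 2.85]. Speed limits (rad/s): [2.79, 2.79, 3.14, 3.14, 3.14, 3.14].

## Interface

Orientations are given as [roll, pitch, yaw] about the fixed x, y, z axes, in that order (R = Rz(yaw) Ry(pitch) Rx(roll)).
In Python, from rig import readout, eyes, env gives the robot as it stands.
- The arm moves only by the tool carry_out, never from a script. Its argument "increments" is text: rows parted by semicolons, each of 7 numbers parted by spaces: the shift along the tool's x, y, z in mm, then the turn, a rotation vector about the tool's x, y, z in degrees, then the finger opening in mm, from 0 to 85.4. A call has 1 to 12 rows; each row is the pose to reach, as a shift and turn from the pose commanded when the call began, along the tool's axes at that moment; what a row does not reach only later rows make up. A row lasts 1/12 s, in which the tool goes at most 41.7 mm and 7.16 degrees, less where a joint would pass 70% of its speed; a pose out of reach is approached as far as the arm can. A call with a gripper value outside its range is refused whole. The fingers move at their own pace and stop on an object; "newtons" is the grip in N (left out, the last holds). Time passes only in rows, so rows that repeat a pose let the fingers close. It gives the time, the measured TCP pose, the force and the opening at its end, in the units of the state.
- readout.get_obs(): the state, without advancing time (a new reading comes with each control period).
- eyes.capture(name): name is "side" or "top" or "wrist"; returns a dict with "img" (400x640x3 uint8, blue, green, red), "z_map" (400x640 float32, m along the optical axis (not along the pixel's ray), 0 where there is no reading), "K" (3x3 intrinsics, pixels), "k1" (the pictures are not rectified: a ray, as slopes to the right and down, at radius r is drawn at 1 + k1 r^2 times it, then the intrinsics apply), "T" (4x4, takes a point from camera to world coordinates); the wrist camera has in their place "hand_eye" (4x4, takes a point from camera to tool coordinates, whose origin is the TCP and whose axes are the flange's). Camera axes: x right, y up, looking along -z (the intrinsics and any distortion apply to the point x, -y, -z); pixel columns grow to the right and rows downward; lengths in m; the calibration is good to about 2 mm. A picture is of the moment at which its call begins: read the wrist's pose just before it.
- env.close_job(): hands the job in, once; it reports no verdict.
The state is a dict: "time": time; "joint_pos": joint angles; "joint_vel": joint speeds; "joint_torque": joint torques, N m; "tool_pos": TCP position; "tool_rot": TCP orientation; "force": force on the tool from outside, world axes, zero at the start; "wrist_torque": the same for the moment, N m; "grip_width": finger opening in m.
Only numpy, scipy, OpenCV 4.12 (cv2) and the standard library are available. Lean on these libraries where they do the work, as an engineer would, in place of code of your own. Each camera call takes 0.05 s, during which the arm holds its last target. There are 200 camera calls.

## Working session

There is one attempt and no reset: what is moved stays moved. The work goes in short steps, Python scripts to look and compute and a tool call to move; the robot and the scene stay as the last step left them, time stands still between calls to the robot, and variables do not carry over. Pictures are saved under pics/ and viewed, about 8 in all and at most 12, crops included, and the job is handed in when it is done.

Besides the shell and the picture viewer there is one more tool, called after "Emit:" as name(argument=value, ...) on one line, values as JSON. carry_out: Moves the arm, as the interface text tells. Its arguments: {"type":"object","properties":{"increments":{"type":"string"},"newtons":{"type":"number"}},"required":["increments"]}

```bash
mkdir -p pics; ls; cat > h.py <<'E'
import numpy as np, cv2
from scipy.spatial.transform import Rotation as R
from rig import readout, eyes, env
def toolT():
    o=readout.get_obs(); T=np.eye(4); T[:3,:3]=R.from_euler('xyz',o['tool_rot']).as_matrix(); T[:3,3]=o['tool_pos']; return T
def snap(name,f=None):
    W=toolT(); c=eyes.capture(name)
    if name=='wrist': c['T']=W@c['hand_eye']
    c['T']=np.array(c['T']); c['K']=np.array(c['K'])
    if f: cv2.imwrite('pics/'+f,c['img']); np.savez('pics/'+f[:-4]+'.npz',**{k:c[k] for k in('img','z_map','K','k1','T')})
    return c
def load(f):
    return dict(np.load('pics/'+f+'.npz'))
def rays(c,px):
    px=np.atleast_2d(np.asarray(px,float)); K=c['K']; k=float(c['k1'])
    d=np.c_[(px[:,0]-K[0,2])/K[0,0],(px[:,1]-K[1,2])/K[1,1]]
    rd=np.linalg.norm(d,axis=1); r=rd.copy()
    for _ in range(20): r=rd/(1+k*r*r)
    s=(r/np.maximum(rd,1e-12))[:,None]*d
    return np.c_[s[:,0],-s[:,1],-np.ones(len(s))]
def onplane(c,px,z=None,n=None,p=None):
    v=rays(c,px)@c['T'][:3,:3].T; o=c['T'][:3,3]
    if n is None: n=np.array([0,0,1.]);p=np.array([0,0,z])
    return o+v*((p-o)@n/(v@n))[:,None]
def bydepth(c,px):
    px=np.atleast_2d(px).astype(int); d=c['z_map'][px[:,1],px[:,0]]
    return (rays(c,px)*d[:,None])@c['T'][:3,:3].T+c['T'][:3,3]
def proj(c,P):
    P=np.atleast_2d(P); q=(P-c['T'][:3,3])@c['T'][:3,:3]; s=np.c_[q[:,0]/-q[:,2],-q[:,1]/-q[:,2]]
    r2=(s**2).sum(1); s=s*(1+float(c['k1'])*r2)[:,None]
    return s*[c['K'][0,0],c['K'][1,1]]+[c['K'][0,2],c['K'][1,2]]
E
python3 - <<'E'
from h import *
o=readout.get_obs();print(o)
a=snap('top','top0.png');b=snap('side','side0.png')
print(a['T'],a['K'],a['k1'],b['T'])
E
```

```text
pics
{'time': 0.0, 'joint_pos': array([-1.29248774e+00,  5.28459453e-01,  1.43387541e+00,  7.67077774e-06,
        1.18141122e+00, -1.78557286e-01]), 'joint_vel': array([-0.0004708 , -0.00030001,  0.00088439, -0.00069835, -0.00022461,
        0.00070787]), 'joint_torque': array([-1.47728391e-03, -4.42349732e+01, -1.78026187e+01, -3.04783598e-04,
        8.46353068e-03,  3.05708525e-06]), 'tool_pos': array([ 0.27551064, -0.5602135 ,  0.2303463 ]), 'tool_rot': array([-3.13947471e+00, -3.89448881e-04,  4.56862544e-01]), 'force': array([-0.79468158,  0.09131699, -0.04628558]), 'wrist_torque': array([ 0.02511453, -0.03340237,  0.04350154]), 'grip_width': 0.0853567226524584}
[[-0.03200037  0.99548284 -0.08938622  0.4241181 ]
 [-0.99933458 -0.03343341 -0.01458064 -0.08581254]
 [-0.01750326  0.08886016  0.99589031  0.98733825]
 [ 0.          0.          0.          1.        ]] [[394.2261069    0.         317.67628193]
 [  0.         394.2261069  199.02801069]
 [  0.           0.           1.        ]] 0.01779259743196966 [[-0.83024777  0.40976125 -0.37786819  0.04560083]
 [-0.55736833 -0.61688809  0.55568842  0.5783162 ]
 [-0.0054028   0.67197083  0.7405579   0.97179206]
 [ 0.          0.          0.          1.        ]]
```

View pics/top0.png

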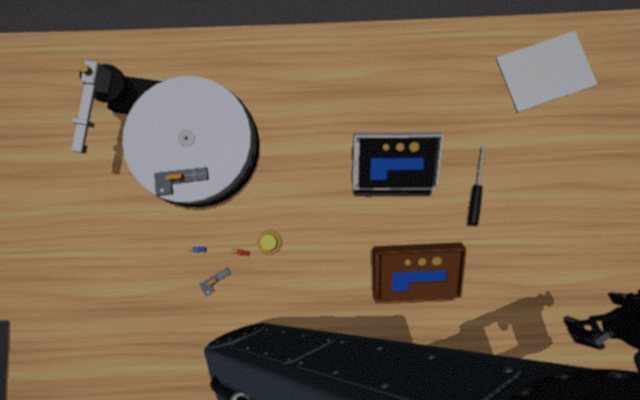

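View pics/side0.png

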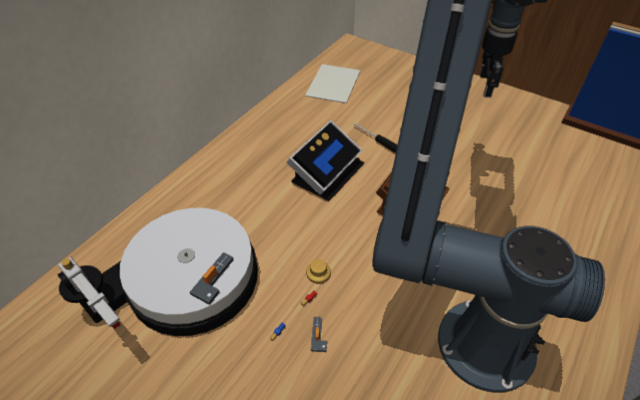

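The top view shows the turntable at (187,138), with the large gauge on it: bar from (155,185) to (208,173), orange fin near (175,177). The silver-framed tray is at (397,162) with its blue L pocket at (397,166). The side view agrees, and the brown tray and the small gauge on the table are decoys.

```bash
python3 - <<'E'
from h import *
a=load('top0');b=load('side0')
for n,c,box in(('top',a,(150,160,215,200)),('side',b,(185,245,240,310))):
    h=cv2.cvtColor(c['img'],cv2.COLOR_BGR2HSV);x0,y0,x1,y1=box
    m=np.zeros(h.shape[:2],bool);m[y0:y1,x0:x1]=1
    or_=m&(h[...,0]>5)&(h[...,0]<22)&(h[...,1]>140)&(h[...,2]>120)
    ys,xs=np.nonzero(or_);print(n,len(xs),xs.mean(),ys.mean(),'fin@.124',onplane(c,[[xs.mean(),ys.mean()]],.122))
    rc=cv2.minAreaRect(np.c_[xs,ys].astype(np.float32));print(onplane(c,cv2.boxPoints(rc),.126).round(4).tolist())
    g=(m&(h[...,2]<160)&(h[...,1]<90))|or_
    ys,xs=np.nonzero(g); 
    if n=='top':
        P=onplane(c,np.c_[xs,ys],.102); print('gauge',P.mean(0),P.min(0),P.max(0),len(xs))
        print(onplane(c,[[187,138]],.1))
# tray blue
for n,c,box in(('top',a,(350,130,445,200)),('side',b,(285,120,365,195))):
    h=cv2.cvtColor(c['img'],cv2.COLOR_BGR2HSV);x0,y0,x1,y1=box
    m=np.zeros(h.shape[:2],bool);m[y0:y1,x0:x1]=1
    bl=m&(h[...,0]>100)&(h[...,0]<130)&(h[...,1]>150)&(h[...,2]>90)
    ys,xs=np.nonzero(bl);P=bydepth(c,np.c_[xs,ys]);P=P[np.isfinite(P).all(1)]
    print(n,'blue',len(xs),P.mean(0),P.min(0),P.max(0))
    q=P-P.mean(0);u,s,v=np.linalg.svd(q,full_matrices=0);print('normal',v[2]*np.sign(v[2,2]),s)
    fr=m&(h[...,2]>150)&(h[...,1]<60);ys,xs=np.nonzero(fr);P=bydepth(c,np.c_[xs,ys]);print('frame',len(xs),P.mean(0),P.min(0),P.max(0))
    # foam dark
    fo=m&(h[...,2]<50);ys,xs=np.nonzero(fo);P=bydepth(c,np.c_[xs,ys]);P=P[P[:,2]>.1]
    q=P-P.mean(0);u,s,v=np.linalg.svd(q,full_matrices=0);print('foam',len(P),P.mean(0),v[2]*np.sign(v[2,2]),np.degrees(np.arccos(abs(v[2,2]))))
E
```

```text
top 57 173.1578947368421 176.140350877193 fin@.124 [[0.56366937 0.24657302 0.122     ]]
[[0.5683, 0.2609, 0.126], [0.5673, 0.2299, 0.126], [0.5584, 0.2299, 0.126], [0.5594, 0.2609, 0.126]]
gauge [0.55649651 0.24114322 0.102     ] [0.51152085 0.16154442 0.102     ] [0.58792459 0.30683928 0.102     ] 1101
[[0.65469058 0.22308031 0.1       ]]
side 55 208.6 271.72727272727275 fin@.124 [[0.55986976 0.2456417  0.122     ]]
[[0.5607, 0.2634, 0.126], [0.5633, 0.229, 0.126], [0.5545, 0.2302, 0.126], [0.5521, 0.2645, 0.126]]
top blue 778 [ 0.57764644 -0.25031178  0.07503777] [ 0.4241181  -0.32083232  0.05525756] [ 0.59685555 -0.08581254  0.98733825]
normal [0.98421916 0.12098703 0.12913089] [1.64406639 1.00521955 0.32213895]
frame 17 [ 0.60092881 -0.26719148  0.03534698] [ 5.45469136e-01 -3.92941280e-01 -2.01146611e-04] [ 0.65923858 -0.15980497  0.09689019]
foam 456 [ 0.62606868 -0.25623669  0.11559038] [ 0.97329232 -0.01868647  0.22880749] 76.7731260085565
side blue 417 [ 0.57601312 -0.24924096  0.07185571] [ 0.04560083 -0.3240742   0.05166871] [0.59631629 0.5783162  0.97179206]
normal [0.90545879 0.13833654 0.40125725] [1.42059558 0.53873311 0.24869618]
frame 139 [ 0.60351388 -0.28143442  0.08032038] [ 0.52313641 -0.48723171  0.0116181 ] [ 0.64355811 -0.15540692  0.10871513]
foam 163 [ 0.59600072 -0.20479788  0.15087205] [ 0.82268402 -0.01738465  0.56823304] 55.37289834834667
```

```bash
cat >> h.py <<'E'
def D(pos,rot):
    "increment from measured pose to target (rot: matrix or rpy)"
    W=toolT(); M=rot if np.ndim(rot)==2 else R.from_euler('xyz',rot).as_matrix()
    d=W[:3,:3].T@(np.array(pos)-W[:3,3]); r=R.from_matrix(W[:3,:3].T@M).as_rotvec(degrees=True)
    print('inc',d*1000, r)
E
python3 - <<'E'
from h import *
c=eyes.capture('wrist');print(np.array(c['hand_eye']).round(4),c['K'][0][0],c['k1'])
D([.50,-.25,.36],[np.pi,0,np.pi/2])
E
```

```text
[[ 2.000e-04  9.605e-01  2.781e-01  7.070e-02]
 [ 1.000e+00 -1.000e-04 -4.000e-04  3.000e-04]
 [-3.000e-04  2.781e-01 -9.605e-01 -1.417e-01]
 [ 0.000e+00  0.000e+00  0.000e+00  1.000e+00]] 316.24019681350944 -0.003994664766099634
inc [ 338.37445333 -179.76624555 -129.04237624] [ -0.07397608  -0.06605257 -63.82765578]
```

```bash
python3 - <<'E'
from h import *
D([.57,-.235,.26],[np.pi,0,np.pi/2])
E
```

```text
inc [ 407.78544986 -162.19139404  -29.05118585] [ -0.07397608  -0.06605257 -63.82765578]
```

Emit:
carry_out(increments="408 -162 -29 0 0 -63.8 85; 408 -162 -29 0 0 -63.8 85; 408 -162 -29 0 0 -63.8 85; 408 -162 -29 0 0 -63.8 85; 408 -162 -29 0 0 -63.8 85; 408 -162 -29 0 0 -63.8 85; 408 -162 -29 0 0 -63.8 85; 408 -162 -29 0 0 -63.8 85; 408 -162 -29 0 0 -63.8 85; 408 -162 -29 0 0 -63.8 85; 408 -162 -29 0 0 -63.8 85; 408 -162 -29 0 0 -63.8 85")

```text
time: 1.15
tool_pos: [0.5734, -0.2311, 0.2604]
tool_rot: [3.14, -0.001, 1.576]
force: [-0.1, 1.1, 0.2]
grip_width: 0.0848
```

```bash
python3 - <<'E'
from h import *
print(readout.get_obs()['joint_vel'].round(3),toolT())
c=snap('wrist','w1.png')
D([.562,.23,.24],[np.pi,0,np.pi/2])
E
```

```text
[-0.073 -0.006  0.034 -0.062 -0.004 -0.046] [[-0.00537606  0.99998343  0.00205691  0.57344949]
 [ 0.99998474  0.00537342  0.00128628 -0.23113765]
 [ 0.00127521  0.0020638  -0.99999706  0.26043128]
 [ 0.          0.          0.          1.        ]]
inc [463.18264158  -7.77615531  20.15705974] [-0.00489284 -0.00762097  0.23533247]
```

View pics/w1.png

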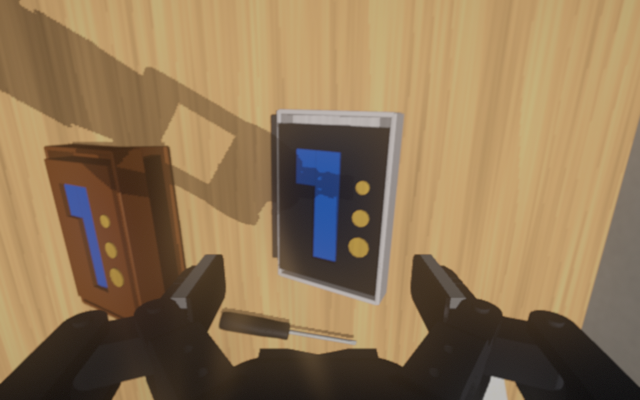

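The tray is central: silver rim corners near (277,112), (401,113), (382,302) and (281,272). The blue L runs from (297,150) to (338,261), with 3 brass weights to its right. Next I go to the gauge.

Emit:
carry_out(increments="463 -8 20 0 0 0.2 85; 463 -8 20 0 0 0.2 85; 463 -8 20 0 0 0.2 85; 463 -8 20 0 0 0.2 85; 463 -8 20 0 0 0.2 85; 463 -8 20 0 0 0.2 85; 463 -8 20 0 0 0.2 85; 463 -8 20 0 0 0.2 85; 463 -8 20 0 0 0.2 85; 463 -8 20 0 0 0.2 85; 463 -8 20 0 0 0.2 85; 463 -8 20 0 0 0.2 85")

```text
time: 2.2
tool_pos: [0.5616, 0.2323, 0.2397]
tool_rot: [-3.141, -0.003, 1.571]
force: [-0.1, 0.8, -0.0]
grip_width: 0.0848
```

Emit:
carry_out(increments="0 0 0 0 0 0 85; 0 0 0 0 0 0 85; 0 0 0 0 0 0 85; 0 0 0 0 0 0 85")

```text
time: 2.53
tool_pos: [0.563, 0.2253, 0.2403]
tool_rot: [-3.141, 0.001, 1.564]
force: [-0.5, -0.8, 0.1]
grip_width: 0.0848
```

```bash
python3 - <<'E'
from h import *
c=snap('wrist','w2.png')
d=load('w1')
h=cv2.cvtColor(d['img'],cv2.COLOR_BGR2HSV)
for nm,(x,y) in dict(foam1=(285,180),foam2=(300,230),foam3=(352,270),foam4=(380,150),foam5=(300,140),foam6=(345,280),foam7=(345,140),blue=(326,240)).items():
    print(nm,h[y,x],bydepth(d,[[x,y]]).round(4))
m=np.zeros(h.shape[:2],bool);m[110:300,275:400]=1
fo=m&(h[...,2]<70)
fo=cv2.erode(fo.astype(np.uint8),np.ones((3,3)))>0
ys,xs=np.nonzero(fo);P=bydepth(d,np.c_[xs,ys]);P=P[P[:,2]>.04]
for _ in range(5):
    q=P-P.mean(0);v=np.linalg.svd(q,full_matrices=0)[2][2];v*=np.sign(v[2]);r=q@v;P=P[abs(r)<max(.003,0)] 
print(len(P),P.mean(0),v,np.degrees(np.arccos(v[2])),r.std())
E
```

```text
foam1 [ 5 60 51] [[ 0.5374 -0.2352  0.0541]]
foam2 [ 3 44 52] [[ 0.554  -0.2919  0.0621]]
foam3 [11 67 61] [[ 0.6116 -0.3256  0.0938]]
foam4 [13 70 66] [[ 0.6322 -0.1954  0.1035]]
foam5 [11 57 63] [[ 0.5551 -0.1901  0.0626]]
foam6 [12 72 64] [[ 0.6048 -0.3403  0.0894]]
foam7 [ 8 45 62] [[ 0.6007 -0.1879  0.0857]]
blue [110 180 164] [[ 0.5837 -0.2989  0.0745]]
1856 [ 0.5912593  -0.26956607  0.08234876] [-0.48868887  0.00470326  0.87244545] 29.25592761836846 0.0005820573598571699
```

View pics/w2.png

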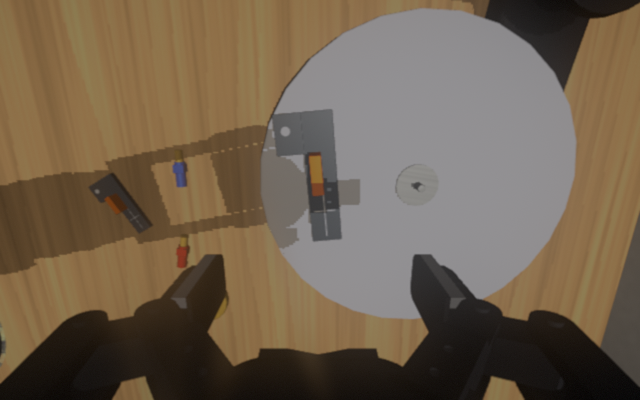

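The gauge is clear. The lobe is at (300,130), the bar's long straight edge runs from (332,110) to (341,239), and the fin is at (316,175). I'll segment it by height above the platter.

```bash
python3 - <<'E'
from h import *
c=load('w2')
v,u=np.mgrid[90:260,262:360];px=np.c_[u.ravel(),v.ravel()];P=bydepth(c,px)
print('platter z',np.median(P[:,2]), 'plate', np.median(bydepth(c,[[320,120],[290,145],[325,225],[330,215]])[:,2]))
g=(P[:,2]>.0965)&(P[:,2]<.107); f=(P[:,2]>.120)&(P[:,2]<.135)
Q=onplane(c,px[f],np.median(P[f,2]));print('fin n',f.sum(),np.median(P[f,2]))
r=cv2.minAreaRect((Q[:,:2]*1000).astype(np.float32));print('fin rect',r, Q.mean(0))
h=cv2.cvtColor(c['img'],cv2.COLOR_BGR2GRAY)
zz=(P[:,2]>.0965).reshape(v.shape)
# straight back edge: subpixel via gray gradient near line
pts=[]
for y in range(114,236,2):
    xe=332+(y-110)*9/129.
    if 150<y<205: continue
    seg=h[y,int(xe)-7:int(xe)+8].astype(float);gd=np.abs(np.diff(seg));i=gd.argmax();pts.append([int(xe)-7+i+.5,y])
L=onplane(c,np.array(pts),.102)
vx=cv2.fitLine((L[:,:2]*1000).astype(np.float32),cv2.DIST_HUBER,0,.01,.01).ravel();print('edge dir',vx,np.degrees(np.arctan2(vx[1],vx[0])))
m=cv2.fitLine(L[:,:2].astype(np.float32),cv2.DIST_HUBER,0,.001,.001)
r=cv2.minAreaRect((onplane(c,px[zz.ravel()&(P[:,2]<.107)],.102)[:,:2]*1000).astype(np.float32));print('plate rect',r)
print(onplane(c,[[332,110],[341,239],[274,115],[313,240]],.102))
print(toolT()[:3])
E
```

```text
platter z 0.08946027744225996 plate 0.10152930288684447
fin n 492 0.1250592411675064
fin rect ((561.8106079101562, 244.55850219726562), (9.924796104431152, 34.26948547363281), 4.728237152099609) [0.56178687 0.24479922 0.12505924]
edge dir [ 8.0333315e-02 -9.9676806e-01  5.8135217e+02  2.2697960e+02] -85.39227
plate rect ((554.516845703125, 235.83822631835938), (51.69224548339844, 119.306884765625), 4.729753494262695)
[[0.57573652 0.29625204 0.102     ]
 [0.58502485 0.17808948 0.102     ]
 [0.52625273 0.29248321 0.102     ]
 [0.55830961 0.1772296  0.102     ]]
[[ 6.75464432e-03  9.99977163e-01 -2.21491517e-04  5.62994077e-01]
 [ 9.99977109e-01 -6.75473123e-03 -3.94017556e-04  2.25427871e-01]
 [-3.95504673e-04 -2.18824998e-04 -9.99999898e-01  2.40355901e-01]]
```

```bash
python3 - <<'E'
from h import *
print(toolT()[:3,3]);D([.5618,.2446,.145],[np.pi,0,np.radians(94.65)])
E
```

```text
[0.56299408 0.22542787 0.2403559 ]
inc [19.20133815 -1.30268624 95.34860184] [-0.01352576  0.02209504 -5.03701798]
```

Emit:
carry_out(increments="19 -1.3 50 0 0 -5 45; 19 -1.3 95 0 0 -5 45; 19 -1.3 95 0 0 -5 45; 19 -1.3 95 0 0 -5 45; 19 -1.3 95 0 0 -5 45; 19 -1.3 95 0 0 -5 45; 19 -1.3 95 0 0 -5 45; 19 -1.3 95 0 0 -5 45")

```text
time: 3.25
tool_pos: [0.5628, 0.2464, 0.1473]
tool_rot: [3.138, -0.001, 1.654]
force: [-0.6, -0.6, -0.2]
grip_width: 0.0451
```

```bash
python3 - <<'E'
from h import *
print(toolT()[:3,3],readout.get_obs()['joint_vel'].round(3),readout.get_obs()['grip_width']);D([.5618,.2446,.1045],[np.pi,0,np.radians(94.65)])
c=snap('wrist')
v,u=np.mgrid[0:400,0:640];px=np.c_[u.ravel(),v.ravel()];P=bydepth(c,px)
f=(P[:,2]>.120)&(P[:,2]<.130)&(abs(P[:,0]-.562)<.03)&(abs(P[:,1]-.245)<.035)
Q=onplane(c,px[f],.1255);print(f.sum(),cv2.minAreaRect((Q[:,:2]*1000).astype(np.float32)))
E
```

```text
[0.56280191 0.24642588 0.1473474 ] [ 0.004  0.003  0.008  0.001  0.001 -0.001] 0.045053349038072205
inc [-1.76163501 -1.31699726 42.84155998] [ 0.22415131 -0.03333622  0.08999966]
1022 ((562.0147094726562, 245.6101837158203), (9.633289337158203, 34.51439666748047), 4.211819648742676)
```

Emit:
carry_out(increments="-1 -1 15 0 0 0 45; -1 -1 28 0 0 0 45; -1 -1 36 0 0 0 45; -1 -1 41 0 0 0 45; -1 -1 41 0 0 0 45; -1 -1 41 0 0 0 45")

```text
time: 3.8
tool_pos: [0.5608, 0.2455, 0.1046]
tool_rot: [3.141, -0.0, 1.654]
force: [-1.1, -0.3, -0.0]
grip_width: 0.0452
```

Emit:
carry_out(increments="0 0 0 0 0 0 0; 0 0 0 0 0 0 0; 0 0 0 0 0 0 0; 0 0 0 0 0 0 0; 0 0 0 0 0 0 0; 0 0 0 0 0 0 0; 0 0 0 0 0 0 0; 0 0 0 0 0 0 0", newtons=60)

```text
time: 4.47
tool_pos: [0.5611, 0.2456, 0.1051]
tool_rot: [3.14, -0.0, 1.654]
force: [-1.0, 0.7, 5.3]
grip_width: 0.0085
```

Emit:
carry_out(increments="0 0 -15 0 0 0 0; 0 0 -40 0 0 0 0; 0 0 -80 0 0 0 0; 0 0 -120 0 0 0 0; 0 0 -120 0 0 0 0; 0 0 -120 0 0 0 0; 0 0 -120 0 0 0 0; 0 0 -120 0 0 0 0")

```text
time: 5.13
tool_pos: [0.5588, 0.245, 0.2221]
tool_rot: [-3.137, 0.001, 1.654]
force: [0.1, 1.2, -1.6]
grip_width: 0.0085
```

```bash
python3 - <<'E'
from h import *
print(toolT()[:3,3],readout.get_obs()['joint_vel'].round(3),readout.get_obs()['grip_width'],readout.get_obs()['force'])
c=snap('wrist','w3.png')
# tray yaw from w1: project pixel edges of the foam plane
d=load('w1'); g=cv2.cvtColor(d['img'],cv2.COLOR_BGR2HSV)
n=np.array([-np.sin(np.radians(28)),0,np.cos(np.radians(28))]);p=np.array([.5913,-.2696,.0823])
bl=((g[...,0]>100)&(g[...,0]<130)&(g[...,1]>110)&(g[...,2]>60)).astype(np.uint8);bl[:,:270]=0;bl[:,400:]=0;bl[:105]=0;bl[300:]=0
cn=max(cv2.findContours(bl,0,2)[0],key=cv2.contourArea);ap=cv2.approxPolyDP(cn,4,True)[:,0]
ex=np.array([np.cos(np.radians(28)),0,np.sin(np.radians(28))]);Q=onplane(d,ap,n=n,p=p-.005*n)
print(cv2.contourArea(cn));print(np.c_[ap,Q.round(4),(Q-p)@ex])
C=onplane(d,cn[:,0],n=n,p=p-.005*n);uv=np.c_[(C-p)@ex,C[:,1]].astype(np.float32)*1000;print(cv2.minAreaRect(uv))
E
```

```text
[0.55880098 0.24496474 0.22213199] [-0.002  0.01   0.001  0.001 -0.002  0.001] 0.008531953555521873 [ 0.10418559  1.18675234 -1.59583727]
3231.0
[[ 2.98000000e+02  1.48000000e+02  5.52500000e-01 -1.99300000e-01
   5.60000000e-02 -4.66341000e-02]
 [ 2.96000000e+02  1.82000000e+02  5.49700000e-01 -2.37300000e-01
   5.45000000e-02 -4.97753134e-02]
 [ 3.15000000e+02  1.87000000e+02  5.71100000e-01 -2.40300000e-01
   6.59000000e-02 -2.55113205e-02]
 [ 3.13000000e+02  2.56000000e+02  5.69000000e-01 -3.23200000e-01
   6.48000000e-02 -2.78623170e-02]
 [ 3.34000000e+02  2.61000000e+02  5.92900000e-01 -3.23100000e-01
   7.75000000e-02 -8.28414985e-04]
 [ 3.40000000e+02  1.53000000e+02  5.96500000e-01 -2.01500000e-01
   7.94000000e-02  3.23455114e-03]]
((-23.488365173339844, -261.5238037109375), (124.02721405029297, 53.32646179199219), 89.10263061523438)
```

View pics/w3.png

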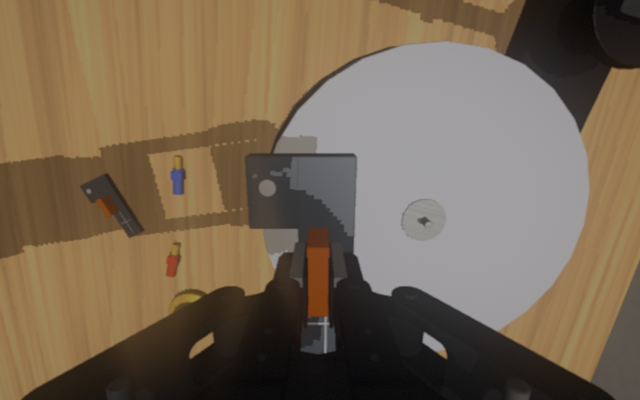

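The gauge is held squarely: its lobe-end edge is at row 154, between (247,154) and (356,154). I'll move to a tilted hover beside the pocket and compare the gauge with the pocket in one wrist view.

```bash
cat >> h.py <<'E'
def trayR(psi,sl=28):
    s,c=np.sin(np.radians(sl)),np.cos(np.radians(sl)); y=R.from_euler('z',psi,degrees=True).as_matrix()
    return y@np.array([[c,0,-s],[0,1,0],[s,0,c]])   # columns tx ty n
def toolR(A): return np.c_[A[:,1],A[:,0],-A[:,2]]
E
python3 - <<'E'
from h import *
A=trayR(-1.5);O=np.array([.580,-.262,.076])
D(O+A@[-.004,-.1,.13],toolR(A)); print(O+A@[-.004,-.1,.13])
c=load('w3');W=toolT();g=cv2.cvtColor(c['img'],cv2.COLOR_BGR2GRAY)
px=[[300,175],[340,180],[265,215],[318,345]]
print((bydepth(c,px)-W[:3,3])@W[:3,:3]*1000)
zt=np.median(((bydepth(c,px[:3])-W[:3,3])@W[:3,:3])[:,2]);print('plate top tool z',zt*1000)
pl=dict(n=W[:3,2],p=W[:3,3]+W[:3,2]*zt)
print(((onplane(c,[[247,155],[356,154],[249,228]],**pl)-W[:3,3])@W[:3,:3]*1000).round(1))
E
```

```text
inc [-599.31630577  -96.11092449   33.98133337] [-28.24816933  -1.47641978   6.16122463]
[ 0.51284134 -0.36027567  0.1889053 ]
[[ 41.54882014  -8.16265761   3.67384871]
 [ 39.20831846  10.56432368   3.49728353]
 [ 21.82567782 -25.44803429   3.77068309]
 [-53.30509531   0.2899663    3.2904529 ]]
plate top tool z 3.673848706077345
[[ 50.9 -32.4   3.7]
 [ 51.3  17.7   3.7]
 [ 15.1 -33.6   3.7]]
```

Emit:
carry_out(increments="-42 -7 2 -2 0 0.4 0; -84 -14 5 -4 0 0.9 0; -126 -20 7 -6 0 1.3 0; -168 -27 10 -8 -0.4 1.8 0; -210 -34 12 -10 -0.5 2.2 0; -252 -40 14 -12 -0.6 2.6 0; -294 -47 17 -14 -0.7 3 0; -336 -54 19 -16 -0.8 3.5 0; -378 -61 21 -18 -0.9 3.9 0; -420 -67 24 -20 -1 4.4 0; -460 -74 26 -22 -1.2 4.8 0; -495 -79 28 -23.5 -1.3 5.1 0")

```text
time: 6.18
tool_pos: [0.5212, -0.2534, 0.1946]
tool_rot: [2.733, 0.001, 1.562]
force: [0.8, -0.0, -2.0]
grip_width: 0.0087
```

```bash
python3 - <<'E'
from h import *
A=trayR(-1.5);O=np.array([.580,-.262,.076])
D(O+A@[-.004,-.1,.13],toolR(A)); print(readout.get_obs()['joint_vel'].round(2))
E
```

```text
inc [-106.93047931   -9.139946      2.35010847] [-4.56439858 -0.36829335  0.94530282]
[-0.95  0.28 -0.29  0.76  0.18 -1.42]
```

Emit:
carry_out(increments="-35 -4 1 -2 0 0.5 0; -70 -7 2 -4 -0.3 0.9 0; -104 -9 2 -4.6 -0.4 0.9 0; -104 -9 2 -4.6 -0.4 0.9 0; -104 -9 2 -4.6 -0.4 0.9 0; -104 -9 2 -4.6 -0.4 0.9 0; -104 -9 2 -4.6 -0.4 0.9 0; -104 -9 2 -4.6 -0.4 0.9 0; -104 -9 2 -4.6 -0.4 0.9 0")

```text
time: 6.93
tool_pos: [0.5151, -0.3547, 0.1913]
tool_rot: [2.651, 0.003, 1.548]
force: [0.0, 0.9, -2.9]
grip_width: 0.0087
```

```bash
python3 - <<'E'
from h import *
o=readout.get_obs();print(o['tool_pos'],o['tool_rot'],o['joint_vel'].round(3),o['grip_width'])
c=snap('wrist','w4.png')
E
```

```text
[ 0.51507585 -0.3547237   0.19131076] [2.65115488 0.00286952 1.5477222 ] [-0.003 -0.003 -0.007  0.001  0.    -0.002] 0.008744316145075374
```

View pics/w4.png

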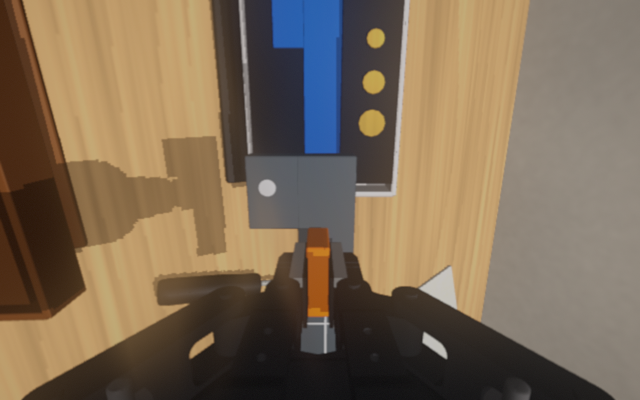

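The pocket bar spans columns 304–341 down to about row 152, where the gauge starts to hide it. The lobe step edge is at row 47 and the brass weights are on the right. I'll fit these edges in tool axes.

```bash
cat > pk.py <<'E'
from h import *
def planefit(c,W,box):
    hs=cv2.cvtColor(c['img'],cv2.COLOR_BGR2HSV);x0,y0,x1,y1=box
    m=np.zeros(hs.shape[:2],np.uint8);m[y0:y1,x0:x1]=(hs[y0:y1,x0:x1,2]<80);m=cv2.erode(m,np.ones((5,5)))
    ys,xs=np.nonzero(m);P=(bydepth(c,np.c_[xs,ys])-W[:3,3])@W[:3,:3]
    med=np.median(P[:,2]);P=P[abs(P[:,2]-med)<.02]
    for _ in range(8):
        q=P-P.mean(0);n=np.linalg.svd(q,full_matrices=0)[2][2];n*=-np.sign(n[2]);r=q@n;P=P[abs(r)<max(.0015,2*r.std())]
    return P.mean(0),n,r.std(),len(P)
E
python3 - <<'E'
from pk import *
c=load('w4');W=toolT()
p,n,s,k=planefit(c,W,(250,5,400,150));print('foam in tool mm',p*1000,n,s,k)
pw=W[:3,3]+W[:3,:3]@p;nw=W[:3,:3]@n;print('world',pw,nw,np.degrees(np.arccos(nw[2])))
hs=cv2.cvtColor(c['img'],cv2.COLOR_BGR2HSV)
bl=((hs[...,0]>100)&(hs[...,0]<130)&(hs[...,1]>120)&(hs[...,2]>40))
print([ (y,np.nonzero(bl[y,250:400])[0][[0,-1]]+250) for y in (5,20,40,44,46,48,50,54,80,120,148,151,153,155) if bl[y,250:400].any()])
A=trayR(-1.5);n28=A[:,2]
T=lambda px,d=0:((onplane(c,px,n=nw,p=pw+d*nw)-W[:3,3])@W[:3,:3]*1000).round(2)
# left bar edge rows 60..148, right edge rows 5..148
for nm,sl,i in(('bar -x side',range(60,149,2),0),('bar +x side',range(4,149,2),-1)):
    pts=np.array([[np.nonzero(bl[y,250:400])[0][i]+250+(-.5 if i==0 else .5),y] for y in sl])
    # i=0: left wall hidden? evaluate both on foam face and bed
    for d in(0,-.005):
        L=T(pts,d);f=np.polyfit(L[:,0],L[:,1],1);print(nm,d,'tool y at mean x',np.polyval(f,L[:,0].mean()),L[:,0].mean(),'slope deg',np.degrees(np.arctan(f[0])))
cols=range(277,300,2)
pts=np.array([[x,np.nonzero(bl[20:70,x])[0][-1]+20.5] for x in cols]);
print('step',pts[:,1]);print(T(pts).mean(0),T(pts,-.005).mean(0))
cols=range(308,338,3);pts=np.array([[x,np.nonzero(bl[100:160,x])[0][-1]+100.5] for x in cols]);print('bar end',pts[:,1],T(pts).mean(0),T(pts,-.005).mean(0))
print('gap col', hs[146:158,320])
E
```

```text
foam in tool mm [ 93.42638871   0.42216881 131.18197059] [-0.00201711  0.00209589 -0.99999577] 0.0006476354992195712 10182
world [ 0.57946    -0.26341353  0.07565652] [-0.46924477  0.01170216  0.8829906 ] 27.994750680227327
[(5, array([271, 342])), (20, array([272, 342])), (40, array([272, 342])), (44, array([272, 342])), (46, array([273, 342])), (48, array([275, 341])), (50, array([303, 341])), (54, array([303, 341])), (80, array([303, 341])), (120, array([304, 340])), (148, array([304, 339])), (151, array([304, 339])), (153, array([305, 336]))]
bar -x side 0 tool y at mean x -12.668666666666665 75.81355555555555 slope deg -0.1851996839686419
bar -x side -0.005 tool y at mean x -12.899333333333326 75.90933333333331 slope deg -0.18376909830937052
bar +x side 0 tool y at mean x 18.56657534246575 96.73630136986301 slope deg 0.17931793042627955
bar +x side -0.005 tool y at mean x 18.91123287671232 97.21616438356165 slope deg 0.17937311017907256
step [48.5 48.5 48.5 48.5 48.5 48.5 48.5 48.5 48.5 48.5 48.5 48.5]
[118.02333333 -23.82583333 131.08166667] [118.89333333 -24.25916667 136.07833333]
bar end [153.5 153.5 153.5 153.5 153.5 153.5 153.5 153.5 153.5 153.5] [ 35.605   2.864 131.304] [ 34.964   2.92  136.305]
gap col [[108 188 172]
 [108 188 172]
 [108 191 172]
 [108 190 172]
 [108 189 173]
 [108 190 173]
 [109 185 165]
 [112 153 113]
 [113  70  62]
 [117  36  63]
 [109  33  85]
 [108  32  97]]
```

```bash
python3 - <<'E'
from pk import *
W=toolT()
for f in('w3','w4'):
    c=load(f);g=cv2.cvtColor(c['img'],cv2.COLOR_BGR2GRAY).astype(float)
    for y in(164,172,205,215): print(f,y,'L',240+np.abs(np.diff(g[y,240:256])).argmax()+.5,'R',348+np.abs(np.diff(g[y,348:364])).argmax()+.5)
    for x in(255,285,335,345): print(f,x,'top',146+np.abs(np.diff(g[146:164,x])).argmax()+.5, g[150:158,x])
c=load('w4')
for y in(164,200): print(g[y,244:252],g[y,350:360])
z=.0037
print(((onplane(c,[[246.5,165],[356.5,165],[246.5,154],[356.5,153.5],[262,228.5]],n=W[:3,2],p=W[:3,3]+W[:3,2]*z)-W[:3,3])@W[:3,:3]*1000).round(1))
E
```

```text
w3 164 L 244.5 R 356.5
w3 172 L 245.5 R 355.5
w3 205 L 246.5 R 355.5
w3 215 L 247.5 R 354.5
w3 255 top 152.5 [91. 91. 87. 70. 58. 56. 61. 64.]
w3 285 top 152.5 [123. 124. 118.  83.  55.  52.  56.  61.]
w3 335 top 152.5 [158. 159. 152. 106.  64.  59.  76.  94.]
w3 345 top 152.5 [159. 160. 152. 107.  67.  61.  77.  96.]
w4 164 L 244.5 R 355.5
w4 172 L 245.5 R 355.5
w4 205 L 247.5 R 354.5
w4 215 L 247.5 R 354.5
w4 255 top 155.5 [57. 58. 57. 60. 60. 67. 82. 92.]
w4 285 top 155.5 [47. 48. 47. 49. 51. 58. 78. 89.]
w4 335 top 152.5 [89. 89. 84. 64. 51. 58. 77. 91.]
w4 345 top 155.5 [52. 51. 51. 52. 52. 59. 79. 94.]
[61. 79. 93. 97. 98. 97. 98. 98.] [101. 101. 101. 101. 101.  97.  79.  61.  56.  55.]
[163. 164. 159. 132. 105. 100. 100. 101.] [102. 102. 102. 101. 105. 126. 145. 150. 155. 162.]
[[ 46.6 -33.2   3.7]
 [ 46.7  17.6   3.7]
 [ 51.7 -32.9   3.7]
 [ 52.   17.4   3.7]
 [ 15.3 -27.6   3.7]]
```

Emit:
carry_out(increments="40 -0.5 5 0 0 0 0; 80 -0.9 20 0 0 0 0; 104.3 -0.9 50 0 0 0 0; 104.3 -0.9 80 0 0 0 0; 104.3 -0.9 100 0 0 0 0; 104.3 -0.9 108 0 0 0 0; 104.3 -0.9 108 0 0 0 0; 104.3 -0.9 108 0 0 0 0; 104.3 -0.9 108 0 0 0 0; 104.3 -0.9 108 0 0 0 0")

```text
time: 7.82
tool_pos: [0.5675, -0.2544, 0.0968]
tool_rot: [2.649, 0.005, 1.545]
force: [0.1, 1.0, -1.7]
grip_width: 0.0092
```

```bash
python3 - <<'E'
from pk import *
o=readout.get_obs();W4=None
print(o['tool_pos'],o['tool_rot'],o['joint_vel'].round(3),o['force'])
# expected
R4=R.from_euler('xyz',[2.65115488,0.00286952,1.5477222]).as_matrix();print('moved mm',R4.T@(o['tool_pos']-[0.51507585,-0.3547237,0.19131076])*1000)
c=snap('wrist','w5.png')
cv2.imwrite('pics/w5c.png',cv2.resize(c['img'][90:300,190:450],None,fx=3,fy=2.8,interpolation=cv2.INTER_CUBIC))
E
```

```text
[ 0.5675342  -0.25442367  0.09676095] [2.64906199 0.00489897 1.54506947] [-0.004 -0.003  0.002  0.002 -0.001 -0.002] [ 0.11660042  0.95745669 -1.73568943]
moved mm [101.75455263  -0.17552012 106.75964976]
```

View pics/w5c.png

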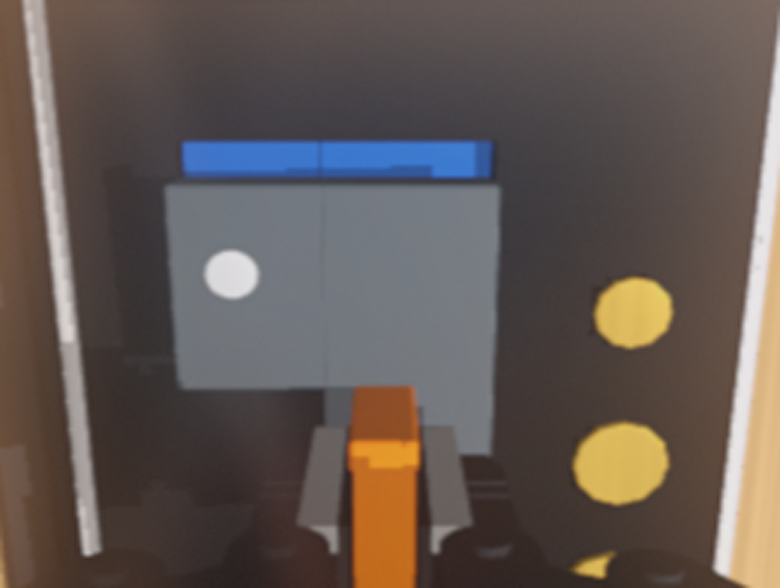

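The held gauge is over the pocket, with blue showing beyond the lobe end (crop rows 141–178, cols 181–493). I'll compute the remaining offset in this view.

```bash
python3 - <<'E'
from pk import *
c=load('w5');W=toolT();hs=cv2.cvtColor(c['img'],cv2.COLOR_BGR2HSV)
p,n,s,k=planefit(c,W,(215,100,380,138));print(p*1000,n,s,k)
bl=((hs[...,0]>100)&(hs[...,0]<130)&(hs[...,1]>120)&(hs[...,2]>40));bl[:130]=0;bl[160:]=0
top=[np.nonzero(bl[:,x])[0][0]-.5 for x in range(256,350,6)]
L=[np.nonzero(bl[y,200:400])[0][0]+199.5 for y in range(143,150)];Rr=[np.nonzero(bl[y,200:400])[0][-1]+200.5 for y in range(143,150)]
print(top,L,Rr)
pw=W[:3,3]+W[:3,:3]@p
T=lambda px,n,p:((onplane(c,px,n=n,p=p)-W[:3,3])@W[:3,:3]*1000).round(2)
print('pocket',T([[256,np.mean(top)],[346,np.mean(top)],[np.mean(L),146],[np.mean(Rr),146]],W[:3,:3]@n,pw))
g=cv2.cvtColor(c['img'],cv2.COLOR_BGR2GRAY).astype(float)
print(g[150:160,270],g[150:160,330],g[165,240:252],g[165,350:360])
print('plate z',(bydepth(c,[[280,165],[335,170]])-W[:3,3])@W[:3,2])
print('gauge',T([[270,155.3],[245,165],[356.2,165]],W[:3,2],W[:3,3]+.0037*W[:3,2]))
E
```

```text
[63.03391518 -9.5002951  23.85901802] [-0.00147768  0.0045058  -0.99998876] 0.0005979106106468753 2550
[np.float64(139.5), np.float64(139.5), np.float64(139.5), np.float64(139.5), np.float64(139.5), np.float64(139.5), np.float64(139.5), np.float64(139.5), np.float64(139.5), np.float64(139.5), np.float64(139.5), np.float64(139.5), np.float64(139.5), np.float64(139.5), np.float64(139.5), np.float64(139.5)] [np.float64(250.5), np.float64(250.5), np.float64(250.5), np.float64(250.5), np.float64(250.5), np.float64(250.5), np.float64(250.5)] [np.float64(353.5), np.float64(353.5), np.float64(353.5), np.float64(353.5), np.float64(353.5), np.float64(353.5), np.float64(353.5)]
pocket [[ 56.27 -31.96  23.77]
 [ 56.27  14.41  23.98]
 [ 52.95 -34.98  23.76]
 [ 52.95  18.39  24.  ]]
[106.  92.  84.  73.  66.  76. 100. 114. 118. 118.] [ 86.  85.  84.  69.  62.  72.  99. 114. 122. 123.] [ 57.  58.  58.  58.  66.  91. 112. 117. 117. 117. 117. 117.] [125. 124. 125. 125. 125. 117.  88.  64.  60.  61.]
plate z [0.00404873 0.00481642]
gauge [[ 50.84 -22.05   3.7 ]
 [ 46.35 -33.81   3.7 ]
 [ 46.38  17.65   3.7 ]]
```

Emit:
carry_out(increments="3.5 -0.2 2 0 0 0 0; 3.5 -0.2 5 0 0 0 0; 3.5 -0.2 5 0 0 0 0; 3.5 -0.2 5 0 0 0 0; 3.5 -0.2 5 0 0 0 0")

```text
time: 8.28
tool_pos: [0.5698, -0.2503, 0.0909]
tool_rot: [2.651, 0.003, 1.546]
force: [0.3, -0.3, -1.6]
grip_width: 0.0089
```

```bash
cat > near.py <<'E'
from pk import *
import sys
o=readout.get_obs();print(o['tool_pos'],o['tool_rot'],o['force'],o['grip_width'])
W=toolT();c=snap('wrist',sys.argv[1]+'.png');hs=cv2.cvtColor(c['img'],cv2.COLOR_BGR2HSV)
p,n,s,k=planefit(c,W,(215,90,380,135));print('foam',p*1000,n,s,k)
pw=W[:3,3]+W[:3,:3]@p
T=lambda px,n,p:((onplane(c,px,n=n,p=p)-W[:3,3])@W[:3,:3]*1000).round(2)
g=c['img'].astype(int)
for x in(262,285,310,335): print(x,[tuple(v) for v in g[136:162,x,(0,2)].tolist()])
print('row',{y:[tuple(v) for v in g[y,242:252,(0,2)].tolist()] for y in(150,)},{y:[tuple(v) for v in g[y,348:360,(0,2)].tolist()] for y in(150,)})
for r in(140,145,148,150,152): print(r,'foamplane x',T([[300,r]],W[:3,:3]@n,pw)[0,0])
for r in(154,155,156): print(r,'plate top x',T([[300,r]],W[:3,2],W[:3,3]+.004*W[:3,2])[0,0])
cv2.imwrite('pics/'+sys.argv[1]+'c.png',cv2.resize(c['img'][120:240,210:390],None,fx=4,fy=4,interpolation=cv2.INTER_CUBIC))
E
python3 near.py w6
```

```text
[ 0.56979283 -0.25025783  0.09085327] [2.65064374 0.00346367 1.54576317] [ 0.30261659 -0.27798831 -1.56276428] 0.008857363142073844
foam [62.05802178 -9.78137233 17.76717773] [ 1.66857310e-02  8.92438361e-04 -9.99860385e-01] 0.0005993026388257976 737
262 [(68, 71), (67, 70), (67, 70), (68, 70), (67, 69), (68, 69), (68, 69), (68, 69), (68, 69), (67, 68), (68, 68), (68, 69), (67, 68), (88, 68), (150, 66), (194, 66), (193, 67), (134, 69), (78, 69), (81, 77), (106, 96), (121, 110), (125, 114), (125, 114), (125, 115), (124, 114)]
285 [(72, 73), (70, 72), (70, 70), (71, 71), (69, 68), (70, 69), (69, 68), (69, 68), (69, 68), (70, 67), (69, 67), (68, 67), (67, 67), (90, 66), (152, 66), (196, 64), (195, 65), (134, 65), (77, 66), (81, 75), (107, 96), (122, 109), (127, 115), (128, 116), (128, 116), (127, 115)]
310 [(69, 70), (69, 70), (69, 69), (69, 70), (68, 69), (68, 68), (68, 67), (68, 67), (68, 67), (67, 66), (67, 66), (66, 65), (65, 65), (89, 64), (153, 63), (190, 62), (165, 58), (105, 62), (71, 64), (79, 72), (106, 95), (121, 110), (127, 115), (128, 116), (128, 116), (129, 117)]
335 [(71, 73), (70, 72), (70, 71), (69, 69), (70, 70), (69, 69), (68, 67), (68, 68), (68, 68), (68, 67), (68, 67), (67, 66), (66, 66), (90, 66), (137, 63), (154, 56), (148, 55), (102, 61), (68, 61), (78, 71), (106, 95), (123, 111), (129, 117), (130, 118), (130, 118), (130, 118)]
row {150: [(68, 68, 69, 70, 70, 69, 69, 69, 82, 104), (71, 71, 72, 73, 73, 72, 71, 70, 70, 71)]} {150: [(142, 138, 126, 118, 116, 117, 117, 113, 93, 70, 63, 64), (62, 62, 61, 61, 61, 61, 60, 60, 59, 58, 63, 66)]}
140 foamplane x 56.54
145 foamplane x 54.09
148 foamplane x 52.61
150 foamplane x 51.62
152 foamplane x 50.62
154 plate top x 51.39
155 plate top x 50.93
156 plate top x 50.47
```

View pics/w6c.png

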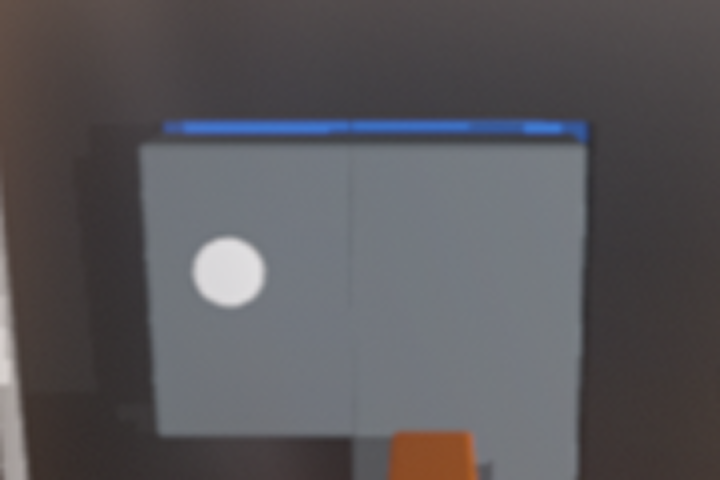

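The view shows a thin blue strip beyond the lobe end (crop rows 120–138, cols 165–588), so alignment is close. It needs about −0.7 mm in tool x and +0.5 mm in tool y, then a gentle descent.

Emit:
carry_out(increments="-0.7 0.5 0 0 0 0 0; -0.7 0.5 0 0 0 0 0; -0.7 0.5 1 0 0 0 0; -0.7 0.5 2 0 0 0 0; -0.7 0.5 3 0 0 0 0; -0.7 0.5 4 0 0 0 0; -0.7 0.5 5 0 0 0 0; -0.7 0.5 5 0 0 0 0; -0.7 0.5 5 0 0 0 0")

```text
time: 9.08
tool_pos: [0.5726, -0.2509, 0.0865]
tool_rot: [2.651, 0.003, 1.546]
force: [0.0, 0.6, -2.3]
grip_width: 0.0087
```

```bash
python3 near.py w7 | head -8
```

```text
[ 0.57255027 -0.25093428  0.0865382 ] [2.65081901 0.00325605 1.54580526] [ 0.03758635  0.5555394  -2.3040128 ] 0.008749100698232029
foam [61.44390042 -9.8016782  12.71651915] [ 0.00487205  0.00218932 -0.99998573] 0.0005354095324111707 326
262 [(70, 72), (70, 73), (70, 72), (70, 72), (70, 71), (69, 70), (70, 70), (70, 70), (70, 70), (71, 70), (70, 69), (70, 70), (69, 69), (108, 69), (173, 69), (201, 68), (197, 69), (138, 71), (81, 71), (85, 78), (109, 100), (124, 112), (128, 117), (128, 117), (128, 116), (129, 118)]
285 [(73, 73), (73, 73), (72, 72), (73, 73), (72, 71), (72, 71), (72, 71), (72, 70), (71, 69), (71, 69), (71, 69), (69, 68), (68, 68), (110, 68), (176, 67), (204, 67), (199, 66), (138, 67), (79, 68), (83, 76), (111, 99), (126, 113), (131, 118), (131, 119), (132, 119), (131, 119)]
310 [(71, 72), (70, 70), (70, 71), (71, 71), (70, 70), (69, 69), (70, 69), (70, 69), (69, 68), (68, 67), (67, 66), (67, 67), (67, 67), (110, 65), (177, 65), (198, 63), (169, 59), (107, 62), (72, 65), (81, 74), (109, 98), (124, 112), (131, 119), (132, 119), (131, 118), (131, 119)]
335 [(72, 73), (71, 72), (72, 73), (70, 72), (71, 71), (71, 70), (70, 70), (70, 70), (69, 68), (68, 67), (68, 68), (67, 67), (66, 68), (111, 67), (166, 64), (166, 58), (151, 56), (103, 61), (70, 62), (78, 71), (109, 98), (125, 113), (133, 121), (133, 121), (133, 121), (133, 121)]
row {150: [(71, 72, 72, 70, 74, 107, 153, 168, 170, 170), (73, 74, 73, 73, 72, 71, 73, 74, 74, 74)]} {150: [(137, 146, 141, 135, 134, 134, 134, 131, 113, 80, 60, 64), (60, 62, 61, 60, 60, 60, 60, 59, 58, 55, 57, 65)]}
140 foamplane x 56.97
```

Force is about 0 and the underside is now about 3 mm below the foam face, with about a 1.5 mm gap at the lobe end, so it is entering. Continuing to press along the normal.

Emit:
carry_out(increments="0 0 1 0 0 0 0; 0 0 2 0 0 0 0; 0 0 3 0 0 0 0; 0 0 4 0 0 0 0; 0 0 5 0 0 0 0; 0 0 6 0 0 0 0; 0 0 7 0 0 0 0; 0 0 7 0 0 0 0", newtons=80)

```text
time: 9.8
tool_pos: [0.5757, -0.2512, 0.081]
tool_rot: [2.65, 0.004, 1.546]
force: [-4.4, -0.3, 4.6]
grip_width: 0.008
```

Emit:
carry_out(increments="0 0 1 0 0 0 0; 0 0 2 0 0 0 0; 0 0 3 0 0 0 0; 0 0 3 0 0 0 0")

```text
time: 10.13
tool_pos: [0.5769, -0.2513, 0.0788]
tool_rot: [2.65, 0.004, 1.545]
force: [-6.5, -0.3, 10.4]
grip_width: 0.0081
```

```bash
python3 near.py w8 | head -2; python3 -c "
from h import *
c=load('w8');W=toolT();P=(bydepth(c,[[285,172],[335,175],[300,205],[260,170],[260,215],[340,215]])-W[:3,3])@W[:3,:3]*1000;print('plate',P.round(1))
Q=(bydepth(c,[[235,170],[235,200],[385,150],[300,130],[250,135],[340,135]])-W[:3,3])@W[:3,:3]*1000;print('foam',Q.round(1))"
```

```text
[ 0.57687204 -0.25127677  0.07883903] [2.64995764 0.00406514 1.54545931] [-6.46757915 -0.25009691 10.42995364] 0.008052735416904233
foam [ 61.84306195 -14.79731062   3.80473357] [ 0.94496287  0.02794672 -0.32598183] 0.0005065956502457943 209
plate [[ 43.1 -15.4   3.5]
 [ 41.3   7.9   5.5]
 [ 27.   -8.7   4. ]
 [ 43.9 -27.2   4.3]
 [ 22.  -28.2   3.8]
 [ 21.6  10.6   4.8]]
foam [[ 44.  -38.7   3.9]
 [ 29.5 -39.8   3.8]
 [ 53.2  30.7   4.5]
 [ 62.1  -8.2   4. ]
 [ 59.9 -30.9   4.2]
 [ 60.    9.8   3.8]]
```

Emit:
carry_out(increments="0 0 1 0 0 0 0; 0 0 2 0 0 0 0; 0 0 2 0 0 0 0; 0 0 2 0 0 0 0")

```text
time: 10.52
tool_pos: [0.577, -0.2513, 0.0788]
tool_rot: [2.649, 0.005, 1.545]
force: [-15.9, 1.5, 23.7]
grip_width: 0.0081
```

The tool position stopped while force rose to about 30 N, so it is on the firm floor. Unload, release, retreat along the normal.

Emit:
carry_out(increments="0 0 -2.5 0 0 0 0; 0 0 -2.5 0 0 0 0; 0 0 -2.5 0 0 0 26; 0 0 -2.5 0 0 0 26; 0 0 -2.5 0 0 0 26; 0 0 -2.5 0 0 0 26; 0 0 -2.5 0 0 0 26; 0 0 -2.5 0 0 0 26")

```text
time: 11.18
tool_pos: [0.5771, -0.2511, 0.078]
tool_rot: [2.651, 0.003, 1.546]
force: [-0.4, -1.0, 0.2]
grip_width: 0.026
```

Emit:
carry_out(increments="0 0 -10 0 0 0 26; 0 0 -30 0 0 0 26; 0 0 -60 0 0 0 26; 0 0 -100 0 0 0 26; 0 0 -120 0 0 0 26; 0 0 -120 0 0 0 26; 0 0 -120 0 0 0 26; 0 0 -120 0 0 0 26")

```text
time: 11.85
tool_pos: [0.5205, -0.2493, 0.1837]
tool_rot: [2.651, 0.003, 1.546]
force: [0.8, 0.6, 0.7]
grip_width: 0.0262
```

```bash
python3 - <<'E'
from pk import *
o=readout.get_obs();print(o['tool_pos'],o['force'],o['grip_width'])
W=toolT();c=snap('wrist','w9.png');s=snap('top','top9.png')
A=np.hstack([c['img'][60:360,120:520]]);B=s['img'][60:360,60:460]
cv2.imwrite('pics/fin.png',cv2.resize(np.hstack([A,B]),(800,300)))
hs=cv2.cvtColor(c['img'],cv2.COLOR_BGR2HSV)
v,u=np.mgrid[0:330,230:420];px=np.c_[u.ravel(),v.ravel()];P=(bydepth(c,px)-W[:3,3])@W[:3,:3]
sv=hs[0:330,230:420].reshape(-1,3)
grey=(sv[:,1]<45)&(sv[:,2]>75)&(sv[:,2]<150)&(abs(P[:,2]-.121)<.02)
foam=(sv[:,2]<72)&(abs(P[:,2]-.121)<.02)
for nm,m in(('foam',foam),('grey',grey)):
    Q=P[m];q=Q-Q.mean(0)
    a=np.c_[Q[:,:2],np.ones(m.sum())];k=np.linalg.lstsq(a,Q[:,2],rcond=None)[0];
    for _ in range(4):
        r=Q[:,2]-a@k;g=abs(r)<.003;k=np.linalg.lstsq(a[g],Q[g,2],rcond=None)[0]
    print(nm,m.sum(),g.sum(),'z at (0,0)',k[2]*1000,'slopes deg',np.degrees(k[:2]),'range',Q[:,:2].min(0)*1000,Q[:,:2].max(0)*1000)
E
```

```text
[ 0.52054447 -0.24927296  0.18370846] [0.78604785 0.60366668 0.73094207] 0.026160097888547434
foam 13135 12603 z at (0,0) 123.14511011903602 slopes deg [-0.21405879  0.1333479 ] range [-95.94164875 -54.55607162] [75.76880749 64.89498967]
grey 5504 4931 z at (0,0) 123.27566316405787 slopes deg [-0.34008379 -0.75411768] range [-105.520653    -61.24723759] [87.76166536 69.58548001]
```

View pics/fin.png

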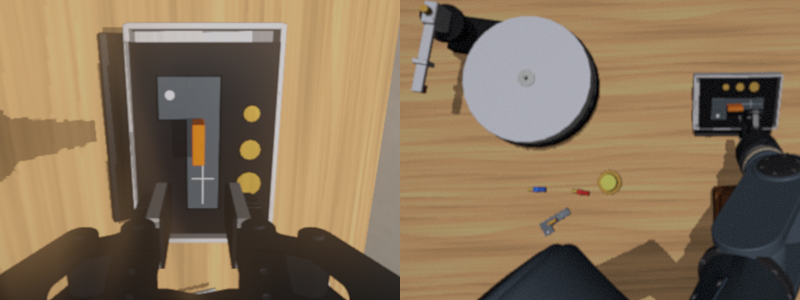

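The gauge sits inside the L pocket with no blue visible, and the clamp, plugs and small gauge are where they were. One flushness check at both ends.

```bash
python3 - <<'E'
from pk import *
c=load('w9');W=toolT();v,u=np.mgrid[0:330,230:420];px=np.c_[u.ravel(),v.ravel()];P=(bydepth(c,px)-W[:3,3])@W[:3,:3]*1000
sv=cv2.cvtColor(c['img'],cv2.COLOR_BGR2HSV)[0:330,230:420].reshape(-1,3)
F=P[(sv[:,2]<72)&(abs(P[:,2]-123)<8)];k=None;g=np.ones(len(F),bool)
for _ in range(5):
    k=np.linalg.lstsq(np.c_[F[g][:,:2],np.ones(g.sum())],F[g][:,2],rcond=None)[0];g=abs(F[:,2]-F[:,:2]@k[:2]-k[2])<2
hgt=-(P[:,2]-P[:,:2]@k[:2]-k[2])
gr=(sv[:,1]<75)&(sv[:,2]>75)&(sv[:,2]<150)
for x0 in range(-75,55,10):
    m=gr&(P[:,0]>x0)&(P[:,0]<x0+10)
    for n,a,b in(('lobe',-32,-14),('bar-',-8,-3),('bar+',8,14)):
        q=m&(P[:,1]>a)&(P[:,1]<b)&(abs(hgt)<12)
        if q.sum()>8: print(x0,n,q.sum(),np.median(hgt[q]).round(2),end=' | ')
    print()
E
```

```text
-75 bar- 21 0.08 | -75 bar+ 32 -0.25 | 
-65 bar- 50 -0.16 | -65 bar+ 68 0.1 | 
-55 bar- 51 -0.09 | -55 bar+ 65 -0.0 | 
-45 bar- 49 0.1 | -45 bar+ 57 -0.01 | 
-35 bar- 46 0.04 | -35 bar+ 63 -0.14 | 
-25 bar- 21 -0.36 | -25 bar+ 70 -0.0 | 
-15 bar+ 75 -0.04 | 
-5 bar+ 79 0.23 | 
5 lobe 10 -0.7 | 5 bar+ 79 -0.16 | 
15 lobe 242 0.0 | 15 bar- 69 -0.17 | 15 bar+ 82 -0.05 | 
25 lobe 211 0.05 | 25 bar- 71 -0.11 | 25 bar+ 85 0.1 | 
35 lobe 224 -0.01 | 35 bar- 72 -0.12 | 35 bar+ 94 -0.08 | 
45 lobe 131 -0.14 | 45 bar- 36 -0.05 | 45 bar+ 47 -0.04 |
```

Flush within about 0.3 mm along its whole length. Handing in.

```bash
python3 -c "
from rig import env
print(env.close_job())"
```

```text
the job is handed in; nothing more can be done
None
```

The larger gauge is in the blue pocket of the silver-framed tray, pressed home and released, and the job is handed in at about 12 s on the robot's clock.

- **How it went:** I gripped the gauge by its orange fin, corrected its position over the pocket twice from close wrist-camera views, and lowered it in without resistance. I then pressed along the tray normal until the tool stopped and the force rose to about 29 N, which showed it was on the firm floor. After that I opened the fingers and backed off about 120 mm.
- **Flush check:** by depth, the plate is within about 0.3 mm of the foam along the bar and lobe. Two patches with few readings next to the fin and its shadow read 0.4 and 0.7 mm low. No blue shows around it.
- **Bystanders:** in the last top view the clamp, both plugs and the small gauge look unmoved. The arm never went down near the screwdriver, but the arm hid it in that last top view, so I didn't check it there.
- **Disagreement on the way:** the far view and the first close view of the pocket differed by about 2 mm along tray y. I used the close view, and the gauge went in freely.

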